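Press the gate lever to release the waiting roller

ROBOT

A 6-joint arm with a two-finger parallel gripper is mounted at the origin on the work surface. World frame = base frame: x ahead of the robot, y to its left, z up, the work surface at z = 0. Lengths are in m, angles in rad, forces in N, time in s.
With the tool pointing down it reaches from about 0.225 to 0.875 m from the base axis. Payload 3.4 kg.
Tool frame: the origin (TCP) lies where the fingers leave the gripper's body, on its centre line; the fingertips stand 73 mm ahead of it and the grasp point (between the pads) lies 54 mm ahead of it; x points along the fingers, y is the direction in which the jaws open and shut, and the axes are right-handed (so a half turn about x gives the same grasp; the last joint's range is limited). The gripper opens to 85 mm and grips with 20 to 120 N. Pads are 22 mm wide; open, the fingers measure 114 mm over their backs; the gripper's body (76 mm by 85 mm) begins 54 mm behind the grasp point. The pads swing forward as they close: fully open they stand 13 mm farther back than shut.
Start: joints at [-1.292, 0.276, 1.505, -0, 1.361, -0.121], TCP at [0.224, -0.53, 0.304] pointing down, gripper open.
Joint ranges: [-2.89, 2.89], [-0.75, 2.08], [0.22, 2.7], [-1.18, 4.32], [0.11, 2.71], [-2.7, 2.7]. Speed limits (rad/s): [2.57, 2.57, 3.14, 3.14, 3.14, 3.14].

INTERFACE

Orientations are given as a unit quaternion [w, x, y, z].
In Python, from rig import manip gives the robot as it stands.
- The arm moves only by the tool play_rows, never from a script. Its argument "steps" is a list of rows, each a list of 5 numbers: the closure, from 0 (fully open) to 1 (shut), then the shift along the tool's x, y, z as a fraction of full scale, then the turn about the tool's x as a fraction of full scale. In form: [[grip, tx, ty, tz, twist], ...]. A call has 1 to 20 rows; each row shifts and turns the commanded pose from where the row before left it, along the tool's axes as they then stand; what a row does not reach is not made up. Full scale, the value 1, is 0.03 m for a shift and 6 degrees for a turn. A row lasts 1/10 s, in which the tool goes at most 50 mm and 8.59 degrees, less where a joint would pass 70% of its speed; a pose out of reach is approached as far as the arm can. A call with a number of a shift or a turn outside -1 to 1 is refused whole. A call with a gripper value outside its range is refused whole. The fingers move at their own pace and stop on an object; "newtons" is the grip in N (left out, the last holds). Time passes only in rows, so rows that do not move let the fingers close. It gives the time, the measured TCP pose, the force and the opening at its end, in the units of the state.
- manip.get_state(): the state, without advancing time (a new reading comes with each control period).
- manip.get_image(name): name is "scene" or "top" or "wrist"; returns (picture, depth): 384x512x3 uint8, red, green, blue; 384x512 float32, m along the optical axis (not along the pixel's ray), 0 where there is no reading.
- manip.camera_model(name): a dict with "mtx" (3x3 intrinsics, pixels), "R" (3x3) and "t" (3): a world point X has camera coordinates R X + t. Camera axes: x right, y down, z forward; pixel columns grow to the right and rows downward; lengths in m; the calibration is good to about 2 mm. A picture is of the moment at which its call begins: read the wrist's pose just before it. camera_model takes no time and is no camera call; for the wrist camera it gives the pose at the moment of the call.
- manip.sign_off(): hands the job in, once; it reports no verdict.
Trained networks look in the newest picture that a camera, given by its name, has taken for a name from the list of things; names that differ only in an ending like _2 or _b are one class to them, and where a whole thing is asked for, a point or a joint stands for the part that bears it (a point fixed in the world has none). Each returns a list of dicts, best first, with "conf" (0 to 1); they miss things now and then, are a little off and sometimes report something else, mostly with a low value. They report only what shows in the picture. A call takes as long as a camera call.
- manip.regions_of(camera, query): "mask" (384x512 bool, what is visible of it).
- manip.mark_of(camera, query): "location" ([x, y, z] in m, in the coordinates of the camera as it stood for that picture, good to about 4 mm: a listed point, or the origin of a listed thing).
The state is a dict: "clock": time; "qpos": joint angles; "qd": joint speeds; "effort": joint torques, N m; "position": TCP position; "ee_rot": TCP orientation; "contact_force": force on the tool from outside, world axes, zero at the start; "moment": the same for the moment, N m; "width": finger opening in m.
Only numpy, scipy, OpenCV 4.12 (cv2) and the standard library are available. Lean on these libraries where they do the work, as an engineer would, in place of code of your own. Each camera call takes 0.05 s, during which the arm holds its last target.

TASK

Press down the broad end of the loose lever on the roller dispenser so that its short end raises the heavy flap, and keep it down until the steel roller waiting behind the flap has rolled down the lane to the end stop. Then ease the lever back up so that the flap comes down shut without slamming, and leave it. Press only with the fingertips: do not lift or drag the lever out of its notches, do not touch the flap or the roller, and leave the other things on the bench as they are.

Things in the scene. Friction and masses are not known exactly. Their poses are not given: they have to be found in the camera images.
- dispenser: Grey and steel roller dispenser, fixed, base 250 x 310 mm. Origin on the bench under the lever's pivot, z up. -x runs along the lever to its broad end, +x to the lane: a trough 70 mm wide, centred at x 130 mm, falling along y from +130 mm to an end stop at -150 mm. The flap closes it at y -15 mm. The pivot lies 115 mm up in two open-topped notches. Nothing of it stands beyond x -60 mm.
- lever: Loose aluminium lever, 0.25 kg, bar 22 mm wide, 10 mm thick, on a 12 mm cross pin. Origin: pin centre (the pivot); axes parallel to the dispenser's at rest. Reaches 182 mm to -x (long arm, ends in a broad pad) and 65 mm to +x (round crossbar under the flap's lift pin). At rest the long arm slopes up 0.22 rad to its end; the flap's weight carries it back there. It lies loose in the notches.
- lever_pad (a point): Centre of the upper face of the lever's broad pad (44 mm along the lever, 36 mm across, 10 mm thick): the place to press. 155 mm from the pivot to -x, about 154 mm above the bench at rest. Takes about 3 to 8 N. It moves on an arc about the pivot; 70 mm lower than at rest, the flap is up about 0.4 rad. Bare bench beneath.
- flap (a joint): Opening angle of the heavy flap (1.5 kg, dark steel plate with a thick bar across it, hinged over the lane): 0 shut, grows as it rises, at most 0.7 rad. From about 0.3 rad the roller can pass beneath. It falls shut by its own weight unless the lever holds it.
- flap_edge (a point): Middle of the flap's lower edge, which closes the lane.
- roller: Plain steel roller, 32 mm diameter, 60 mm long, 0.22 kg, lying across the lane. Origin: its centre. It waits behind (under) the flap and rolls down by itself within about 1 to 2 s once the flap is up; against the end stop its centre lies at x 130, y -134, z 45 mm in the dispenser's frame.
- carton_a: Bystander: small carton 70 x 55 x 50 mm beside the lever. Origin: centre of its underside.
- tape: Bystander: roll of clear tape, 90 mm diameter, 48 mm high, lying flat beside the lever. Origin: centre of its underside.
- sleeve: Bystander: upright steel sleeve, 34 mm diameter, 50 mm high, near the lever's pivot. Origin: centre of its underside.
- carton_b: Bystander: carton 95 x 65 x 40 mm at the right of the bench.
- screwdriver: Bystander: screwdriver lying at the left of the bench.
- jar: Bystander: white jar 56 mm diameter, 85 mm high, at the left.
- mug: Bystander: white mug 76 mm diameter, 90 mm high, at the right.

How it is judged:
By the outcome, as a careful person would: the job done as asked, in the order asked, and still so for the second after the job is handed in, with the robot touching nothing.
It also fails if it takes over 48 s, if anything falls off the work surface, if the arm or the gripper's body presses on something with over 40 N, if the wrist force passes 120 N, or if a joint passes its speed limit or range.

## Working session

There is one attempt and no reset: what is moved stays moved. The work goes in short steps, Python scripts to look and compute and a tool call to move; the robot and the scene stay as the last step left them, time stands still between calls to the robot, and variables do not carry over. Pictures are saved under pics/ and viewed, and the job is handed in when it is done.

Besides the shell and the picture viewer there is one more tool, called after "Call:" as name([rows], argument=value, ...), one row to a line, values as JSON. play_rows: Moves the arm, as the interface text tells. Its arguments: {"type":"object","properties":{"steps":{"type":"array","items":{"type":"array","items":{"type":"number"}}},"newtons":{"type":"number"}},"required":["steps"]}

```bash
mkdir -p pics
cat > h.py <<'E'
import numpy as np, cv2
from rig import manip
def w(cam,p):
    m=manip.camera_model(cam); return np.array(m["R"]).T@(np.array(p)-np.array(m["t"]))
E
python3 - <<'E'
from h import *
s=manip.get_state(); print(s)
for c in ["scene","top"]:
    im,d=manip.get_image(c); cv2.imwrite(f"pics/{c}0.png",im[:,:,::-1])
    for q in ["dispenser","lever","lever_pad","flap_edge","roller","carton_a","tape","sleeve"]:
        print(c,q,[(round(r["conf"],2),w(c,r["location"]).round(3).tolist()) for r in manip.mark_of(c,q)[:2]])
E
```

```text
{'clock': 0.0, 'qpos': array([-1.29203166e+00,  2.76625356e-01,  1.50614427e+00,  4.69758025e-05,
        1.36068914e+00, -1.21003921e-01]), 'qd': array([-7.75795542e-04,  1.46347788e-03,  1.04110786e-03, -6.73217810e-05,
       -1.63356273e-03, -4.70430699e-04]), 'effort': array([-6.81514757e-04, -4.16779053e+01, -2.45805931e+01, -3.07362998e-04,
        1.07552190e-02, -1.09493573e-05]), 'position': array([ 0.22368986, -0.52928041,  0.30301783]), 'ee_rot': array([-0.13973778, -0.69299256, -0.14105577,  0.69306416]), 'contact_force': array([-2.45775396e-01,  4.57038873e-01,  1.85172127e-04]), 'moment': array([0.03404549, 0.01401642, 0.01510877]), 'width': 0.08542931018224208}
scene dispenser [(0.68, [0.395, 0.462, -0.001]), (0.55, [0.622, -0.12, -0.004])]
scene lever [(0.65, [0.621, -0.122, 0.114])]
scene lever_pad [(0.81, [0.472, -0.09, 0.148]), (0.65, [0.464, -0.225, -0.002])]
scene flap_edge [(0.66, [0.748, -0.156, 0.052])]
scene roller [(0.66, [0.464, -0.225, -0.001]), (0.65, [0.753, -0.11, 0.072])]
scene carton_a [(0.58, [0.483, 0.052, -0.001])]
scene tape [(0.8, [0.461, -0.226, 0.002])]
scene sleeve [(0.74, [0.528, -0.03, 0.0])]
top dispenser [(0.91, [0.626, -0.119, 0.002])]
top lever [(0.69, [0.624, -0.119, 0.114])]
top lever_pad [(0.88, [0.471, -0.09, 0.154])]
top flap_edge [(0.58, [0.749, -0.158, 0.055]), (0.18, [0.626, -0.12, 0.003])]
top roller [(0.57, [0.752, -0.104, 0.069])]
top carton_a [(0.75, [0.385, -0.469, -0.006]), (0.72, [0.482, 0.052, 0.003])]
top tape [(0.89, [0.46, -0.221, 0.001])]
top sleeve [(0.62, [0.529, -0.024, -0.001])]
```

View pics/scene0.png

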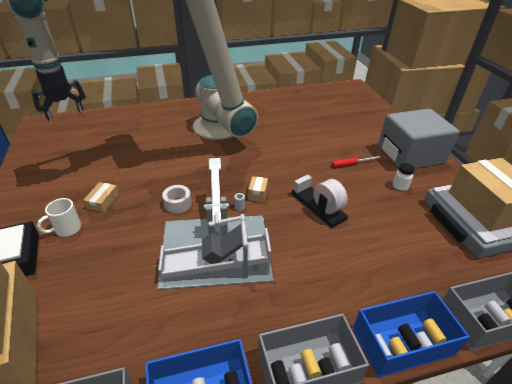

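View pics/top0.png

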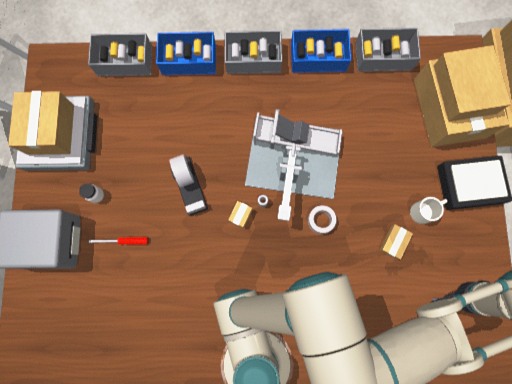

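Run:
```python
from h import *
from scipy.spatial.transform import Rotation as R
s=manip.get_state(); q=s["ee_rot"]; print(R.from_quat([q[1],q[2],q[3],q[0]]).as_matrix().round(3))
m=manip.camera_model("top")
im,d=manip.get_image("top")
print(s["clock"])
K=np.array(m["mtx"]);Rm=np.array(m["R"]);t=np.array(m["t"])
v,u=np.mgrid[0:384,0:512]
P=np.stack([(u-K[0,2])/K[0,0]*d,(v-K[1,2])/K[1,1]*d,d],-1)
W=(P-t)@Rm
np.save("Wtop.npy",W)
r=manip.regions_of("top","lever")
for x in r[:1]:
    k=x["mask"]; p=W[k]; print(x["conf"],k.sum(), p.min(0),p.max(0))
    pad=p[(p[:,0]<0.52)&(p[:,2]>.12)]
    print(pad.mean(0),pad.min(0),pad.max(0))
    (a)=cv2.minAreaRect(p[p[:,2]>.1][:,:2].astype(np.float32)); print(a)
for q in ["tape","carton_a","sleeve"]:
    for x in manip.regions_of("top",q)[:2]:
        p=W[x["mask"]]; print(q,x["conf"],p.min(0).round(3),p.max(0).round(3))
```

```text
[[ 0.     0.389 -0.921]
 [-0.    -0.921 -0.389]
 [-1.     0.    -0.   ]]
0.9
0.62 652 [ 0.28318441 -0.15158911 -0.00322932] [ 0.71516683 -0.01827097  1.43104727]
[ 0.47796258 -0.09231739  0.16207056] [ 0.28318441 -0.11051059  0.13953088] [ 0.51858545 -0.01827097  1.43104727]
((0.48618119955062866, -0.09160497039556503), (0.06894709914922714, 0.42613229155540466), 79.32805633544922)
tape 0.97 [ 0.283 -0.266 -0.003] [ 0.504 -0.018  1.431]
tape 0.29 [ 0.283 -0.018  0.001] [0.592 0.579 1.431]
carton_a 0.88 [ 0.283 -0.511 -0.007] [ 0.446 -0.018  1.431]
carton_a 0.62 [ 0.283 -0.018 -0.004] [0.521 0.093 1.431]
sleeve 0.46 [ 0.512 -0.042  0.001] [ 0.543 -0.011  0.056]
```

The scene view shows the lever's pad at about (216,163), with the tape at (177,199) and carton_a at (259,189). In the top view the pad is at about (285,212). Both cameras put the pad near (0.471, -0.090), and the way over it is clear at the current height. I'll close the fingers and move above it.

Call:
play_rows([
  [1,0,-0.64,-0.83,0],
  [1,0,-0.64,-0.83,0],
  [1,0,-0.64,-0.83,0],
  [1,0,-0.64,-0.83,0],
  [1,0,-0.64,-0.83,0],
  [1,0,-0.64,-0.83,0],
  [1,0,-0.64,-0.83,0],
  [1,0,-0.64,-0.83,0],
  [1,0,-0.64,-0.83,0],
  [1,0,-0.64,-0.83,0],
  [1,0,-0.64,-0.83,0],
  [1,0,-0.64,-0.83,0],
  [1,0,-0.64,-0.83,0],
  [1,0,-0.64,-0.83,0],
  [1,0,-0.64,-0.83,0],
  [1,0,-0.64,-0.83,0],
], newtons=40)

```text
clock: 2.75
position: [0.4717, -0.0904, 0.3041]
ee_rot: [0.141, 0.693, 0.14, -0.693]
contact_force: [0.4, 0.3, -0.1]
width: -0.0002
```

Call:
play_rows([
  [1,0,0,0,0.95],
  [1,0,0,0,0.95],
  [1,0,0,0,0.95],
  [1,0,0,0,0.95],
  [1,0,0,0,0.95],
  [1,0,0,0,0.95],
  [1,0,0,0,0],
  [1,0,0,0,0],
])

```text
clock: 3.55
position: [0.4712, -0.0916, 0.3039]
ee_rot: [-0.069, 0.704, -0.069, -0.704]
contact_force: [-0.4, -0.5, -0.3]
width: 0.0001
```

```bash
cat >> h.py <<'E'
from scipy.spatial.transform import Rotation as R
def rot(s):
    q=s["ee_rot"]; return R.from_quat([q[1],q[2],q[3],q[0]]).as_matrix()
E
python3 - <<'E'
from h import *
s=manip.get_state(); print(s["clock"],s["position"],s["qpos"].round(2),s["contact_force"].round(2),s["width"]); M=rot(s);print(M.round(3))
for c in ["scene","wrist"]:
    im,d=manip.get_image(c); cv2.imwrite(f"pics/{c}1.png",im[:,:,::-1])
for q in ["lever_pad","lever"]:
  for c in ["scene","wrist"]:
    for r in manip.mark_of(c,q)[:1]: 
        p=w(c,r["location"]);print(c,q,round(r["conf"],2),p.round(3),"tool",(M.T@(p-s["position"])).round(4))
E
```

```text
3.55 [ 0.47122385 -0.09163698  0.30394825] [-0.34  0.13  1.69 -0.    1.31  1.43] [-0.44 -0.46 -0.32] 9.983944541152187e-05
[[ 0.    -0.194 -0.981]
 [-0.    -0.981  0.194]
 [-1.     0.    -0.   ]]
wrist lever_pad 0.95 [ 0.468 -0.093  0.154] tool [0.1497 0.002  0.0026]
scene lever 0.93 [ 0.625 -0.117  0.118] tool [ 0.1863 -0.0049 -0.1554]
wrist lever 0.61 [ 0.623 -0.118  0.115] tool [ 0.1886 -0.0035 -0.1545]
```

View pics/wrist1.png

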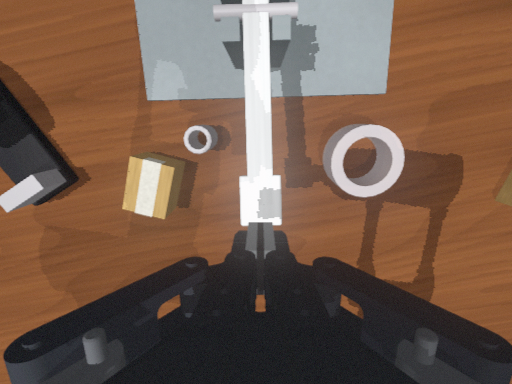

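View pics/scene1.png

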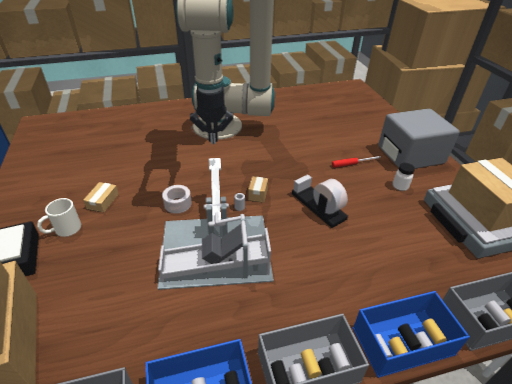

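The wrist view shows the lever pad at (260,200), just ahead of the closed fingertips at (262,250). The lever is in line with the tool. I'll descend to just above the pad.

Call:
play_rows([
  [1,0.4,0.05,0,0],
  [1,0.4,0,0,0],
  [1,0.4,0,0,0],
  [1,0.4,0,0,0],
  [1,0.4,0,0,0],
  [1,0.2,0,0,0],
  [1,0,0,0,0],
  [1,0,0,0,0],
])

```text
clock: 4.65
position: [0.4711, -0.0932, 0.238]
ee_rot: [-0.07, 0.704, -0.07, -0.704]
contact_force: [0.2, 0.5, 0.1]
width: -0.0
```

Call:
play_rows([
  [1,0.05,0,0,0],
  [1,0.05,0,0,0],
  [1,0.05,0,0,0],
  [1,0.05,0,0,0],
  [1,0.05,0,0,0],
  [1,0,0,0,0],
])

```text
clock: 5.25
position: [0.4708, -0.0931, 0.2302]
ee_rot: [0.07, -0.704, 0.07, 0.704]
contact_force: [0.2, 0.0, -0.4]
width: -0.0
```

Run:
```python
from h import *
s=manip.get_state(); print(s["clock"],s["position"],s["contact_force"].round(2))
for c in ["scene","wrist"]:
    im,d=manip.get_image(c); 
    if c=="scene": im=cv2.resize(im[100:300,120:320],(800,600)[0:1]*2 if 0 else (600,600),interpolation=cv2.INTER_CUBIC)
    cv2.imwrite(f"pics/{c}2.png",im[:,:,::-1])
```

```text
5.25 [ 0.47079674 -0.09307744  0.23018655] [ 0.21  0.01 -0.43]
```

View pics/wrist2.png

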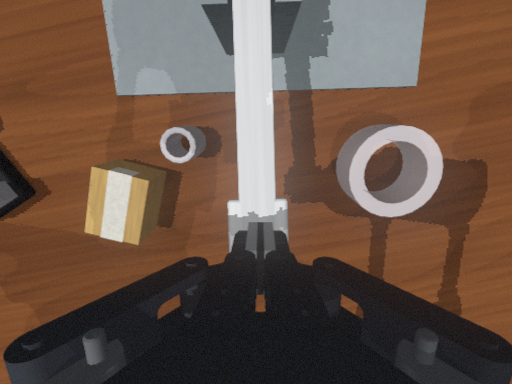

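View pics/scene2.png

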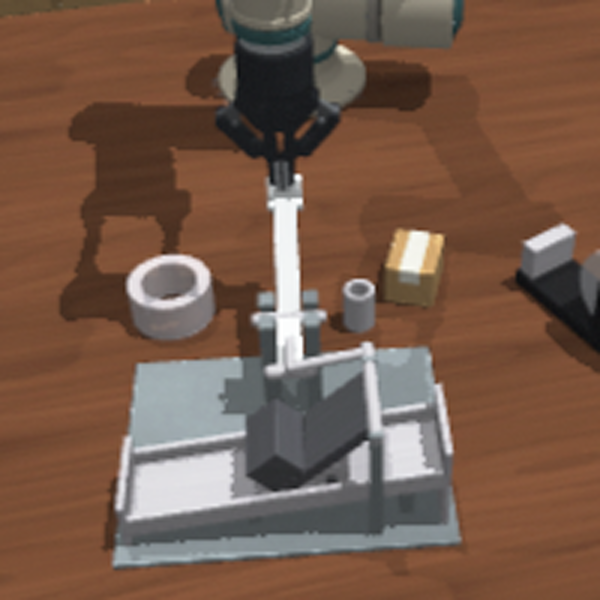

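The fingertips sit centred over the pad at (260,230) in the wrist view, just short of contact. I'll start the press slowly and check the force.

Call:
play_rows([
  [1,0.08,0,0.01,0],
  [1,0.08,0,0.01,0],
  [1,0.08,0,0.01,0],
  [1,0.08,0,0.01,0],
  [1,0.08,0,0.01,0],
  [1,0.08,0,0.01,0],
])

```text
clock: 5.95
position: [0.4687, -0.0922, 0.2166]
ee_rot: [0.07, -0.703, 0.069, 0.704]
contact_force: [-3.0, 2.7, 6.6]
width: 0.0003
```

Call:
play_rows([
  [1,0.1,0,0.01,0],
  [1,0.1,0,0.01,0],
  [1,0.1,0,0.01,0],
  [1,0.1,0,0.01,0],
  [1,0.1,0,0,0],
  [1,0.1,0,0,0],
])

```text
clock: 6.55
position: [0.4662, -0.0918, 0.1981]
ee_rot: [0.07, -0.702, 0.069, 0.705]
contact_force: [-6.0, 1.4, 7.6]
width: -0.0003
```

Run:
```python
from h import *
s=manip.get_state(); print(s["clock"],s["position"],s["contact_force"].round(2))
c="scene"
im,d=manip.get_image(c); 
im=cv2.resize(im[100:300,120:320],(600,600),interpolation=cv2.INTER_CUBIC)
cv2.imwrite(f"pics/{c}3.png",im[:,:,::-1])
```

```text
6.55 [ 0.46617314 -0.09181717  0.19814237] [-6.02  1.35  7.56]
```

View pics/scene3.png

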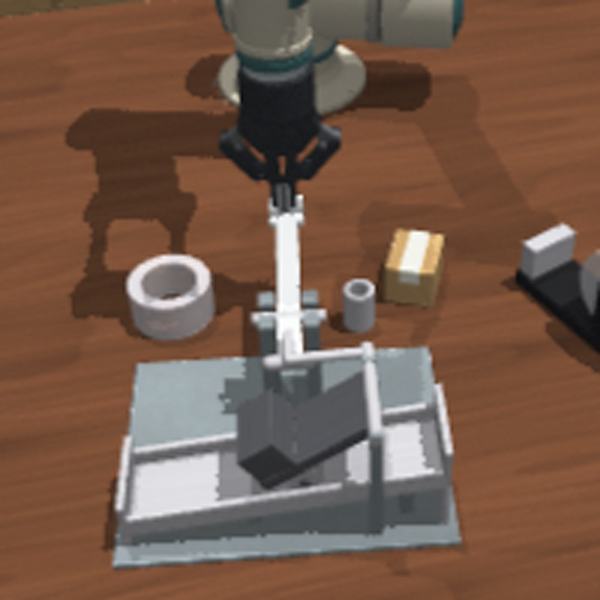

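The press works: the flap at about (270,440) is rising and the lever is still seated, with a vertical force of 7.6 N. The sideways drag shows the arc pushing the fingers about 2 mm outward, so I'll ease that off and keep pressing.

Call:
play_rows([
  [1,0.1,0,0.05,0],
  [1,0.1,0,0.03,0],
  [1,0.1,0,0,0],
  [1,0.1,0,0,0],
  [1,0.1,0,0,0],
  [1,0.1,0,0,0],
])

```text
clock: 7.2
position: [0.4654, -0.0921, 0.1808]
ee_rot: [-0.069, 0.704, -0.07, -0.704]
contact_force: [-2.7, 0.3, 8.9]
width: 0.0002
```

Call:
play_rows([
  [1,0.1,0,-0.01,0],
  [1,0.1,0,-0.01,0],
  [1,0.1,0,-0.01,0],
  [1,0.1,0,-0.01,0],
  [1,0.1,0,-0.02,0],
  [1,0.1,0,-0.02,0],
  [1,0.1,0,-0.02,0],
  [1,0.1,0,-0.02,0],
])

```text
clock: 8.0
position: [0.4684, -0.0927, 0.1567]
ee_rot: [0.069, -0.703, 0.07, 0.704]
contact_force: [-4.2, -0.7, 9.7]
width: 0.0001
```

Run:
```python
from h import *
s=manip.get_state(); print(s["clock"],s["position"],s["contact_force"].round(2))
c="scene"
im,d=manip.get_image(c); 
im=cv2.resize(im[100:300,120:320],(600,600),interpolation=cv2.INTER_CUBIC)
cv2.imwrite(f"pics/{c}4.png",im[:,:,::-1])
for q in ["lever_pad","lever","roller"]:
    print(q,[(round(r["conf"],2),w(c,r["location"]).round(3).tolist()) for r in manip.mark_of(c,q)[:2]])
```

```text
8.0 [ 0.46841378 -0.09273466  0.15665327] [-4.15 -0.69  9.72]
lever_pad [(0.53, [0.467, -0.089, 0.079])]
lever [(0.77, [0.623, -0.116, 0.118])]
roller [(0.78, [0.726, -0.272, 0.049])]
```

View pics/scene4.png

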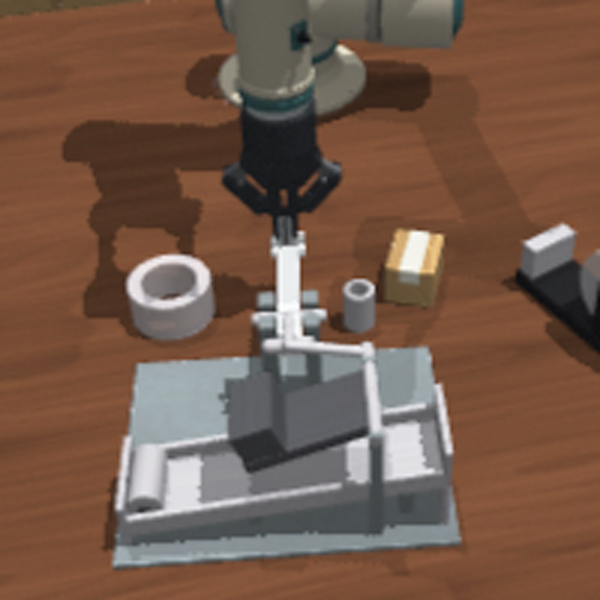

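The roller is at the end stop at (147,478), and its measured position (0.726, -0.272) matches the expected (0.727, -0.276). I'll hold a moment to confirm it has settled.

Call:
play_rows([
  [1,0,0,0.02,0],
  [1,0,0,0.02,0],
  [1,0,0,0,0],
  [1,0,0,0,0],
  [1,0,0,0,0],
  [1,0,0,0,0],
  [1,0,0,0,0],
  [1,0,0,0,0],
  [1,0,0,0,0],
  [1,0,0,0,0],
])

```text
clock: 9.2
position: [0.4682, -0.0926, 0.1566]
ee_rot: [-0.069, 0.704, -0.07, -0.703]
contact_force: [-1.5, 0.8, 5.8]
width: 0.0002
```

Run:
```python
from h import *
s=manip.get_state(); print(s["clock"],s["position"],s["contact_force"].round(2))
c="scene"
im,d=manip.get_image(c); 
for q in ["lever","roller"]:
    print(q,[(round(r["conf"],2),w(c,r["location"]).round(3).tolist()) for r in manip.mark_of(c,q)[:2]])
```

```text
9.2 [ 0.46816287 -0.09263934  0.15662733] [-1.47  0.8   5.83]
lever [(0.82, [0.622, -0.116, 0.12])]
roller [(0.7, [0.725, -0.273, 0.049]), (0.65, [0.464, -0.227, 0.002])]
```

Call:
play_rows([
  [1,-0.06,0,0.02,0],
  [1,-0.06,0,0.02,0],
  [1,-0.06,0,0.02,0],
  [1,-0.06,0,0.02,0],
  [1,-0.06,0,0.02,0],
  [1,-0.06,0,0.01,0],
  [1,-0.06,0,0.01,0],
  [1,-0.06,0,0.01,0],
  [1,-0.06,0,0.01,0],
  [1,-0.06,0,0.01,0],
])

```text
clock: 10.35
position: [0.4637, -0.0917, 0.1742]
ee_rot: [-0.07, 0.704, -0.07, -0.704]
contact_force: [3.2, -0.3, 4.2]
width: 0.0004
```

Call:
play_rows([
  [1,-0.06,0,0,0],
  [1,-0.06,0,0,0],
  [1,-0.06,0,0,0],
  [1,-0.06,0,0,0],
  [1,-0.06,0,0,0],
  [1,-0.06,0,0,0],
  [1,-0.06,0,0,0],
  [1,-0.06,0,-0.01,0],
  [1,-0.06,0,-0.01,0],
  [1,-0.06,0,-0.01,0],
])

```text
clock: 11.35
position: [0.4641, -0.0918, 0.192]
ee_rot: [0.07, -0.703, 0.07, 0.704]
contact_force: [0.9, -0.1, 5.3]
width: -0.0001
```

Run:
```python
from h import *
s=manip.get_state(); print(s["clock"],s["position"],s["contact_force"].round(2))
c="scene"
im,d=manip.get_image(c); 
im=cv2.resize(im[100:300,120:320],(600,600),interpolation=cv2.INTER_CUBIC)
cv2.imwrite(f"pics/{c}5.png",im[:,:,::-1])
for q in ["lever_pad","lever"]:
    print(q,[(round(r["conf"],2),w(c,r["location"]).round(3).tolist()) for r in manip.mark_of(c,q)[:2]])
```

```text
11.35 [ 0.46405209 -0.0917547   0.19199822] [ 0.93 -0.09  5.29]
lever_pad [(0.63, [0.618, -0.122, -0.004])]
lever [(0.66, [0.622, -0.118, 0.117])]
```

View pics/scene5.png

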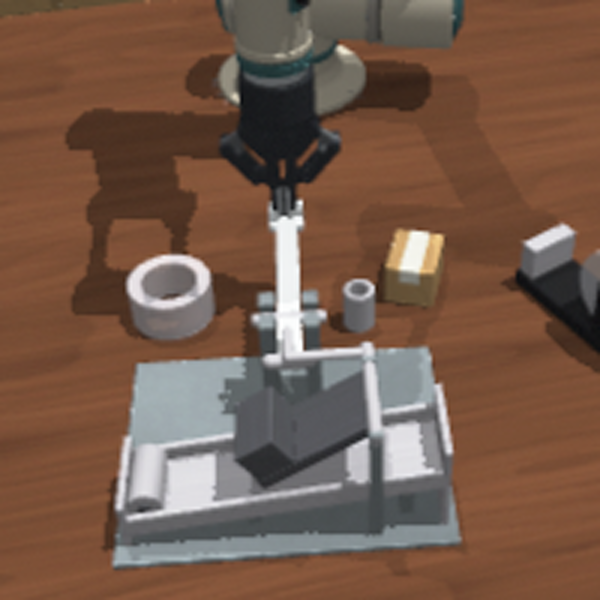

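The lever is seated, the flap is coming down under control and the roller is still at the stop. I'll continue slowly.

Call:
play_rows([
  [1,-0.05,0,0,0],
  [1,-0.05,0,0,0],
  [1,-0.05,0,-0.01,0],
  [1,-0.05,0,-0.01,0],
  [1,-0.05,0,-0.01,0],
  [1,-0.05,0,-0.01,0],
  [1,-0.05,0,-0.01,0],
  [1,-0.05,0,-0.01,0],
  [1,-0.05,0,-0.01,0],
  [1,-0.05,0,-0.01,0],
])

```text
clock: 12.5
position: [0.4659, -0.0921, 0.2068]
ee_rot: [0.07, -0.703, 0.069, 0.705]
contact_force: [-2.7, -0.3, 5.7]
width: -0.0003
```

Call:
play_rows([
  [1,-0.04,0,-0.01,0],
  [1,-0.04,0,-0.01,0],
  [1,-0.04,0,-0.01,0],
  [1,-0.04,0,-0.01,0],
  [1,-0.04,0,-0.01,0],
  [1,-0.04,0,-0.01,0],
  [1,-0.04,0,-0.01,0],
])

```text
clock: 13.2
position: [0.4681, -0.0925, 0.2153]
ee_rot: [0.07, -0.703, 0.069, 0.704]
contact_force: [-1.7, -0.7, 5.4]
width: 0.0
```

Call:
play_rows([
  [1,-0.03,0,-0.01,0],
  [1,-0.03,0,-0.01,0],
  [1,-0.03,0,-0.01,0],
  [1,-0.03,0,-0.01,0],
  [1,-0.03,0,-0.01,0],
  [1,-0.03,0,-0.01,0],
  [1,-0.03,0,-0.01,0],
])

```text
clock: 13.9
position: [0.4709, -0.0931, 0.2217]
ee_rot: [0.07, -0.704, 0.07, 0.704]
contact_force: [-3.0, -0.5, 5.2]
width: -0.0001
```

Call:
play_rows([
  [1,-0.03,0,0,0],
  [1,-0.03,0,0,0],
  [1,-0.03,0,0,0],
  [1,-0.03,0,0,0],
  [1,-0.03,0,0,0],
  [1,-0.03,0,0,0],
  [1,-0.03,0,0,0],
  [1,-0.03,0,0,0],
])

```text
clock: 14.7
position: [0.4707, -0.0929, 0.2286]
ee_rot: [0.07, -0.703, 0.069, 0.704]
contact_force: [-0.3, 0.9, -0.1]
width: 0.0002
```

Call:
play_rows([
  [1,-0.03,0,0,0],
  [1,-0.03,0,0,0],
  [1,-0.03,0,0,0],
  [1,-0.03,0,0,0],
  [1,-0.03,0,0,0],
  [1,-0.03,0,0,0],
])

```text
clock: 15.3
position: [0.4709, -0.0931, 0.2344]
ee_rot: [-0.07, 0.704, -0.07, -0.704]
contact_force: [-0.2, 0.4, -0.3]
width: -0.0001
```

Run:
```python
from h import *
s=manip.get_state(); print(s["clock"],s["position"],s["contact_force"].round(2))
c="scene"
im,d=manip.get_image(c); 
im=cv2.resize(im[100:300,120:320],(600,600),interpolation=cv2.INTER_CUBIC)
cv2.imwrite(f"pics/{c}6.png",im[:,:,::-1])
```

```text
15.3 [ 0.47091653 -0.09311419  0.23437736] [-0.21  0.36 -0.27]
```

View pics/scene6.png

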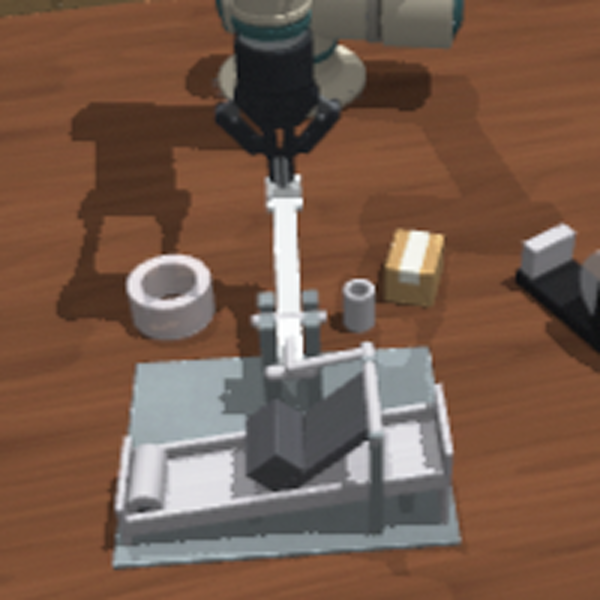

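The flap is shut, looking the same as in the first close-up. The lever is back at rest in its notches and the contact force is about zero. I'll retreat straight up and check once more.

Call:
play_rows([
  [1,-0.2,0,0,0],
  [1,-0.4,0,0,0],
  [1,-0.5,0,0,0],
  [1,-0.5,0,0,0],
  [1,-0.5,0,0,0],
  [1,-0.3,0,0,0],
  [1,0,0,0,0],
  [1,0,0,0,0],
])

```text
clock: 16.15
position: [0.4708, -0.0931, 0.3063]
ee_rot: [-0.07, 0.704, -0.07, -0.704]
contact_force: [0.2, -0.2, -0.2]
width: 0.0001
```

Run:
```python
from h import *
s=manip.get_state(); print(s["clock"],s["position"],s["contact_force"].round(2))
c="scene"
im,d=manip.get_image(c); cv2.imwrite("pics/scene7.png",im[:,:,::-1])
for q in ["lever_pad","lever","flap_edge","roller","tape","sleeve","carton_a"]:
    print(q,[(round(r["conf"],2),w(c,r["location"]).round(3).tolist()) for r in manip.mark_of(c,q)[:2]])
```

```text
16.15 [ 0.47078187 -0.09306608  0.30631243] [ 0.25 -0.23 -0.15]
lever_pad [(0.71, [0.469, -0.093, 0.15]), (0.37, [0.461, -0.226, 0.0])]
lever [(0.8, [0.626, -0.119, 0.114])]
flap_edge [(0.7, [0.749, -0.159, 0.054])]
roller [(0.75, [0.724, -0.274, 0.05])]
tape [(0.91, [0.462, -0.227, 0.0])]
sleeve [(0.53, [0.528, -0.029, 0.002])]
carton_a [(0.92, [0.483, 0.053, 0.001]), (0.82, [0.388, -0.472, 0.004])]
```

View pics/scene7.png

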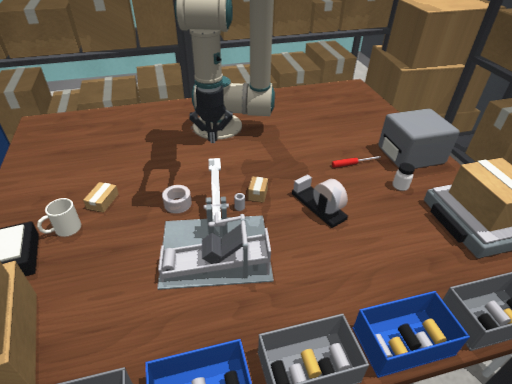

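The roller is at the stop at (169,260), the flap is shut, and the lever and bystanders are where they started. I'll hand in.

```bash
python3 -c "
from rig import manip
print(manip.sign_off())"
```

```text
the job is handed in; nothing more can be done
None
```

The job is done and handed in at about 16 s on the clock. I pressed the lever's pad down about 70 mm with the closed fingertips. The roller ran to the end stop, and I held the lever down for about another second. I then eased it up over about 5 s, slowest at the end, and withdrew straight up.

- **Roller:** it measured (0.724, -0.274, 0.050), against about (0.727, -0.276, 0.045) expected at the end stop.
- **Flap:** it is shut. Its lower edge is back within about 3 mm of where it started, and it looked the same as before in the picture.
- **Lever:** the pivot and pad are within 3 to 4 mm of where they started, which is about what the networks can resolve, and it still sits in its notches.
- **Bystanders:** the tape, sleeve and carton_a measured within a few millimetres of their starting positions. The others I checked only by eye, and they look unmoved.
- **Forces:** the highest readings I saw were about 10 N down and 6 N sideways. The downward force is slightly over the expected 3 to 8 N and came while the lever was still moving; it settled to about 6 N during the hold. The sideways force was friction drag from the pad's arc, and the lever did not leave its notches. After I withdrew, the contact force was about zero.

One check disagreed: during the ease-up, the network once placed the pad under the pivot. The picture showed it was wrong, so I ignored it.

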